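# Hook a dropped stage ring out from under a wire guard

### The arm

A 7-joint arm with a two-finger parallel gripper is mounted at the origin on the work surface. World frame = base frame: x ahead of the robot, y to its left, z up, the work surface at z = 0. Lengths are in m, angles in rad, forces in N, time in s.
With the tool pointing down it reaches from about 0.35 to 0.9 m from the base axis. Payload 8.1 kg.
Tool frame: the origin (TCP) lies midway between the tips of the shut fingers; the grasp point (between the pads) lies 19 mm behind it (arm.hold_point_z is the distance from the TCP to the grasp point, in m); z points along the fingers, y is the direction in which the jaws open and shut (so a half turn about z gives the same grasp; the last joint's range is limited). The gripper opens to 92 mm and grips with 3 to 60 N. Pads are 19 mm wide; open, the fingers measure 130 mm over their backs; the gripper's body (75 mm by 190 mm) begins 47 mm behind the grasp point.
Start: joints at [1.144, 0.434, 0.025, 1.573, -0.012, 1.134, -0.075], TCP at [0.199, -0.593, 0.227] pointing down, gripper open.
Joint ranges: [-2.62, 2.62], [-0.44, 2.09], [-1.27, 1.32], [0.08, 2.57], [-1.32, 4.46], [0.12, 2], [-2.74, 2.74]. Speed limits (rad/s): [2.22, 2.22, 3.01, 3.01, 3.14, 3.14, 3.14].

### API

Orientations are given as a rotation vector (axis times angle).
In Python, from cell import arm gives the robot as it stands.
- The arm moves only by the shell command python3 -m pendant 'ROWS' [FORCE]. ROWS is JSON, a list of rows, each a list of 3 entries, a list of its own where there are three numbers: the shift along the tool's x, y, z in m, then the turn, a rotation vector about the tool's x, y, z in degrees, then the finger opening in m, from 0 to 0.0918. A call has 1 to 10 rows; each row shifts and turns the commanded pose from where the row before left it, along the tool's axes as they then stand; what a row does not reach is not made up. A row lasts 1/8 s, in which the tool goes at most 62.5 mm and 10.7 degrees, less where a joint would pass 70% of its speed; a pose out of reach is approached as far as the arm can. A call with a gripper value outside its range is refused whole. The fingers move at their own pace and stop on an object; FORCE is the grip in N (left out, the last holds). Time passes only in rows, so rows that do not move let the fingers close. It gives the time, the measured TCP pose, the force and the opening at its end, in the units of the state.
- arm.observe(): the state, without advancing time (a new reading comes with each control period).
- arm.get_image(name): name is "side" or "top" or "wrist"; returns (picture, depth): 384x512x3 uint8, red, green, blue; 384x512 float32, m along the optical axis (not along the pixel's ray), 0 where there is no reading.
- arm.camera_params(name): a dict with "fovy" (degrees; the focal length in pixels is half the picture's height over the tangent of half this angle, whatever the lens; pixels are square), "cx", "cy" (the principal point, pixels), "rvec" (rotation vector, rad) and "tvec" (3), from world to camera coordinates, as OpenCV has them; the wrist camera has in their place "mount" (4x4, takes a point from camera to tool coordinates, whose origin is the TCP and whose axes are the flange's). Camera axes: x right, y down, z forward; pixel columns grow to the right and rows downward; lengths in m; the calibration is good to about 2 mm. A picture is of the moment at which its call begins: read the wrist's pose just before it. camera_params takes no time and is no camera call.
- arm.sign_off(): hands the job in, once; it reports no verdict.
Trained networks look in the newest picture that a camera, given by its name, has taken for a name from the list of things; names that differ only in an ending like _2 or _b are one class to them, and where a whole thing is asked for, a point or a joint stands for the part that bears it (a point fixed in the world has none). Each returns a list of dicts, best first, with "conf" (0 to 1); they miss things now and then, are a little off and sometimes report something else, mostly with a low value. They report only what shows in the picture. A call takes as long as a camera call.
- arm.look_for(camera, label): "rect" ([centre column, centre row, width, height] in pixels, round what is visible of it).
- arm.masks_of(camera, label): "pixels" (384x512 bool, what is visible of it) and "rect" ([centre column, centre row, width, height] in pixels, round what is visible of it).
The state is a dict: "clock": time; "joints": joint angles; "dq": joint speeds; "joint_efforts": joint torques, N m; "position": TCP position; "ee_rot": TCP orientation; "force": force on the tool from outside, world axes, zero at the start; "ft_torque": the same for the moment, N m; "width": opening from 0.0 (shut) to 1.0 (fully open).
Only numpy, scipy, OpenCV 4.12 (cv2) and the standard library are available. Lean on these libraries where they do the work, as an engineer would, in place of code of your own. Each camera call takes 0.05 s, during which the arm holds its last target.

### The job

The brass microscope stage ring has rolled in under the fixed wire guard, where a hand cannot get at it. Pick up the blue-handled hooked rod, reach in through the guard's open front, put the hook's prong down into the brass ring's hole and slide the ring straight out until all of it lies at least 5 cm clear in front of the guard; leave the black ring where it is. Then lift the prong out of the ring and lay the rod down flat on the bench, clear of the ring, with its handle well out in front of the guard.

Things in the scene. Friction and masses are not known exactly. Their poses are not given: they have to be found in the camera images.
- guard: Fixed chrome wire guard like a low table: 260 mm wide (x), 210 deep (y), wire roof 95 mm above the bench, 18 mm corner posts 115 high. Origin: middle of the front edge, at bench level; +y points in beneath the roof, z up. Front (y = 0) open from post to post, facing world -y within 9 degrees. The rings start 55 to 120 mm in, the way from each to the front clear.
- brass_ring_centre (a point): The dropped part: flat brass-coloured ring, outside diameter 60 mm, hole 36 mm, 12 mm thick, about 0.18 kg, lying flat under the guard. The point is its centre, half-way up (6 mm above the bench); z is the ring's axis.
- black_ring_centre (a point): Look-alike that must stay put: black ring of the same size, flat under the guard beside the brass one, at least 70 mm away centre to centre. The point is its centre, half-way up.
- hook_grip (a point): Hooked rod, 0.18 kg, lying on the open bench. Point: centre of its blue handle block, 100 mm long (x), 24 wide (y), 44 high (z); grip it across the 24 mm. An 8 mm steel rod runs level from it along +x to x = 220 mm, where an 8 mm round prong goes straight down, ending 21 mm below this point (1 mm above the handle's underside). Balance point 20 mm ahead. +x starts within 20 degrees of world +y.

How it is judged:
On the way, in this order (a step that is already met when the one before it is completed fails the run):
1. the prong is down in the brass ring's hole while the ring is still under the guard (x of brass_ring_centre in the frame of hook_grip between 0.2 and 0.24 m and y of brass_ring_centre in the frame of hook_grip between -0.02 and 0.02 m and z of brass_ring_centre in the frame of hook_grip above -0.025 m and y of brass_ring_centre in the frame of guard above 0.02 m), for 0.1 s.
2. the brass ring has been drawn 5 cm clear of the guard's front with the prong still in its hole (x of brass_ring_centre in the frame of hook_grip between 0.195 and 0.245 m and y of brass_ring_centre in the frame of hook_grip between -0.025 and 0.025 m and y of brass_ring_centre in the frame of guard below -0.07 m), for 0.1 s.
At the end, for the whole second after the job is handed in: Brass ring flat on the bench, its centre at least 70 mm in front of the guard's front edge; rod lying flat on the bench, handle centre at least 50 mm in front of the guard, prong out of the ring and no part over it; black ring within 20 mm of its start (y of brass_ring_centre in the frame of guard below -0.07 m and height (world z) of brass_ring_centre below 0.012 m and angle between each of brass_ring_centre, hook_grip's own z axis and vertical below 0.1 rad and height (world z) of hook_grip below 0.028 m and (x of brass_ring_centre in the frame of hook_grip above 0.254 m or x of brass_ring_centre in the frame of hook_grip below -0.075 m or y of brass_ring_centre in the frame of hook_grip above 0.034 m or y of brass_ring_centre in the frame of hook_grip below -0.034 m) and y of hook_grip in the frame of guard below -0.05 m and distance of black_ring_centre from where it was at the start of the episode below 0.02 m); the robot touches nothing.
It fails at once if the black ring is moved by more than 20 mm (distance of black_ring_centre from where it was at the start of the episode above 0.02 m).
It fails at once if the brass ring is lifted off the bench instead of slid (height (world z) of brass_ring_centre above 0.04 m).
It also fails if it takes over 51 s, if anything falls off the work surface, if the arm or the gripper's body presses on something with over 40 N, if the wrist force passes 120 N, or if a joint passes its speed limit or range.

## Working session

There is one attempt and no reset: what is moved stays moved. The work goes in short steps, Python scripts to look and compute and a shell command to move; the robot and the scene stay as the last step left them, time stands still between calls to the robot, and variables do not carry over. Pictures are saved under pics/ and viewed, and the job is handed in when it is done.

```bash
ls; mkdir -p pics
python3 - <<'E'
from cell import arm
import cv2,numpy as np
print(arm.observe())
for n in("top","side","wrist"):
    im,d=arm.get_image(n); cv2.imwrite(f"pics/a_{n}.png",im[:,:,::-1]); np.savez(f"a_{n}.npz",im=im,d=d)
    print(n,arm.camera_params(n))
E
```

```text
pics
{'clock': 0.0, 'joints': array([ 1.14439349,  0.43524835,  0.02496407,  1.57411566, -0.01156778,
        1.13399657, -0.07509746]), 'dq': array([-5.26748934e-04, -2.91869357e-04,  5.81888822e-04, -1.35764901e-03,
       -6.74514444e-05, -1.86334594e-03,  4.97669731e-04]), 'joint_efforts': array([ 8.75442420e-04, -6.67851591e+01,  9.85650681e-01, -3.14457572e+01,
       -6.04482251e-02,  4.28532623e-02,  1.49222215e-04]), 'position': array([ 0.19863157, -0.59204459,  0.22592194]), 'ee_rot': array([-3.09897520e+00, -5.06085966e-01,  6.76226139e-04]), 'force': array([ 0.86045459, -0.38296192, -0.32593401]), 'ft_torque': array([ 0.00280204, -0.02355686,  0.01303993]), 'width': 1.0009269847004292}
top {'fovy': 45.05334147504533, 'cx': 250.6923193097325, 'cy': 198.15769993339094, 'rvec': array([ 2.13376445, -2.1912841 ,  0.13180203]), 'tvec': array([-0.05371618,  0.55735749,  1.02633954])}
side {'fovy': 43.28778261452334, 'cx': 252.44186248302051, 'cy': 190.06668559116076, 'rvec': array([ 0.39365136, -2.59978044,  1.48973791]), 'tvec': array([0.49010829, 0.1673352 , 1.05954428])}
wrist {'fovy': 65.03598364557502, 'cx': 255.2718546686766, 'cy': 193.36533187060775, 'mount': array([[-9.57048286e-05, -9.64113875e-01, -2.65489034e-01,
         7.18069867e-02],
       [ 9.99999864e-01, -2.28431541e-04,  4.69055918e-04,
         5.53156544e-05],
       [-5.12869388e-04, -2.65488953e-01,  9.64113765e-01,
        -1.56736542e-01],
       [ 0.00000000e+00,  0.00000000e+00,  0.00000000e+00,
         1.00000000e+00]])}
```

View pics/a_top.png

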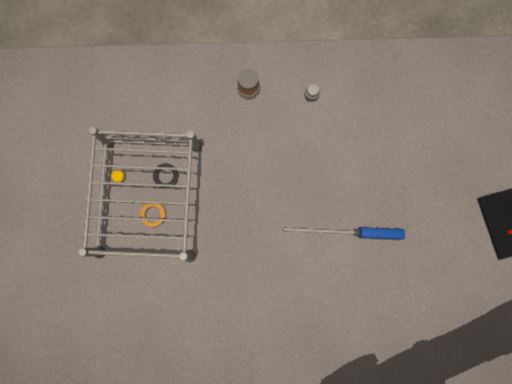

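View pics/a_side.png

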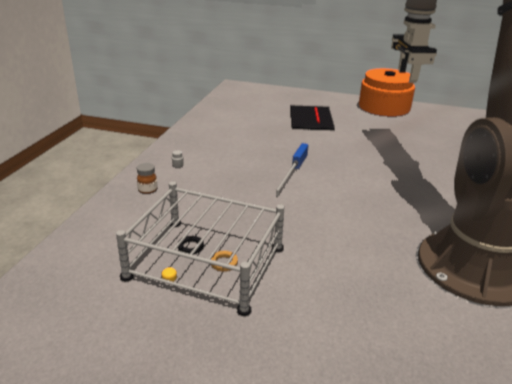

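View pics/a_wrist.png

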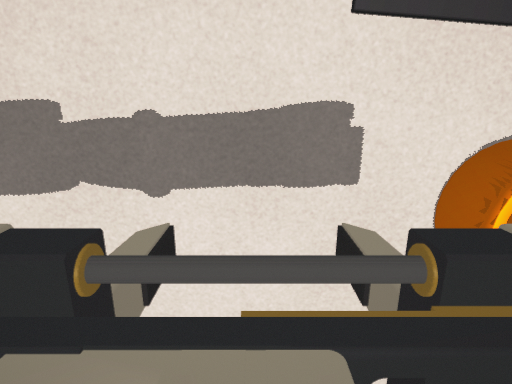

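The top view shows the guard at columns 80–195 with its open front to the right. The brass ring is at (152,214), the black ring at (166,175), the rod's handle at (382,233) and its prong near (285,229). Next I'll measure these with masks and depth.

```bash
cat > h.py <<'E'
from cell import arm
import cv2,numpy as np
from scipy.spatial.transform import Rotation as R
def K(p,h=384):
    f=h/2/np.tan(np.radians(p["fovy"])/2); return f,p["cx"],p["cy"]
def pose(n,obs=None):
    p=arm.camera_params(n)
    if n=="wrist":
        T=np.eye(4);T[:3,:3]=R.from_rotvec(obs["ee_rot"]).as_matrix();T[:3,3]=obs["position"]
        return T@p["mount"]
    T=np.eye(4);T[:3,:3]=R.from_rotvec(p["rvec"]).as_matrix();T[:3,3]=p["tvec"];return np.linalg.inv(T)
def ray(n,u,v,obs=None):
    f,cx,cy=K(arm.camera_params(n)); C=pose(n,obs)
    u=np.atleast_1d(u);v=np.atleast_1d(v)
    d=np.stack([(u-cx)/f,(v-cy)/f,np.ones(len(u))],1)@C[:3,:3].T
    return C[:3,3],d
def atz(n,u,v,z,obs=None):
    o,d=ray(n,u,v,obs); return o+d*((z-o[2])/d[:,2])[:,None]
def depthpts(n,u,v,d,obs=None):
    o,r=ray(n,u,v,obs); return o+r*np.asarray(d)[:,None]
def proj(n,P,obs=None):
    f,cx,cy=K(arm.camera_params(n)); C=np.linalg.inv(pose(n,obs)); q=np.atleast_2d(P)@C[:3,:3].T+C[:3,3]
    return np.stack([f*q[:,0]/q[:,2]+cx,f*q[:,1]/q[:,2]+cy],1)
def tri(o1,d1,o2,d2):
    A=np.zeros((3,3));b=np.zeros(3)
    for o,d in((o1,d1),(o2,d2)):
        d=d/np.linalg.norm(d);M=np.eye(3)-np.outer(d,d);A+=M;b+=M@o
    return np.linalg.solve(A,b)
E
python3 - <<'E'
from h import *
np.set_printoptions(precision=4,suppress=True)
res={}
for n in("top","side"):
    D=np.load(f"a_{n}.npz")["d"]
    for l in("brass_ring_centre","black_ring_centre","hook_grip","guard"):
        m=arm.masks_of(n,l)
        for r in m[:2]:
            v,u=np.nonzero(r["pixels"]); d=D[v,u]; k=d>0
            P=depthpts(n,u[k],v[k],d[k])
            print(n,l,round(r["conf"],2),np.round(r["rect"],1),len(u),"med",np.median(P,0),"min",np.percentile(P,2,0),"max",np.percentile(P,98,0))
        if m: res[n+l]=m[0]["pixels"]
np.savez("masks.npz",**res)
E
```

```text
top brass_ring_centre 0.74 [152.9 216.2  26.6  25.3] 110 med [0.5253 0.1724 0.0132] min [0.4997 0.1358 0.0096] max [0.5484 0.187  0.0163]
top black_ring_centre 0.8 [163.9 173.8  21.6  17.5] 221 med [0.6193 0.1329 0.0128] min [0.5975 0.1031 0.0064] max [0.6441 0.1589 0.017 ]
top hook_grip 0.6 [341.9 232.4 125.9  14.1] 799 med [ 0.4718 -0.3303  0.0422] min [ 0.4546 -0.4066  0.0196] max [ 0.4846 -0.1514  0.0487]
top hook_grip 0.36 [139.2 196.4 123.2 131.8] 3116 med [0.6286 0.2032 0.102 ] min [ 0.4267  0.054  -0.0007] max [0.7122 0.2971 0.1167]
top guard 0.83 [139.4 196.2 127.  133. ] 3922 med [0.5961 0.2068 0.1017] min [ 0.4273  0.0548 -0.001 ] max [0.7123 0.3074 0.1163]
side brass_ring_centre 0.71 [225.5 261.9  25.6  21.8] 324 med [0.5285 0.1576 0.0097] min [ 0.4795  0.1243 -0.0014] max [0.554  0.2839 0.101 ]
side brass_ring_centre 0.49 [193.7 245.6  29.2  18.1] 259 med [0.6194 0.1313 0.0096] min [0.5892 0.1034 0.0003] max [0.6381 0.1607 0.0131]
side black_ring_centre 0.78 [193.8 244.6  28.2  19. ] 239 med [0.6186 0.1329 0.0094] min [0.5893 0.1047 0.0006] max [0.6374 0.1604 0.0129]
side black_ring_centre 0.5 [293.4 170.   33.9  47.4] 312 med [ 0.4674 -0.3253  0.0296] min [ 0.4548 -0.404   0.0056] max [ 0.486  -0.1408  0.0453]
side hook_grip 0.91 [292.9 171.4  34.9  46.9] 394 med [ 0.4713 -0.316   0.0254] min [ 0.455  -0.4015 -0.0011] max [ 0.489  -0.1408  0.0452]
side guard 0.59 [201.4 250.4 161.9 136.2] 5123 med [0.5531 0.206  0.0733] min [ 0.4242  0.011  -0.002 ] max [0.7431 0.2944 0.1135]
```

Run:
```python
import cv2
im=cv2.imread("pics/a_top.png")
cv2.imwrite("pics/a_top_g.png",cv2.resize(im[120:270,70:220],(750,750)[:2],interpolation=cv2.INTER_CUBIC)[:600])
cv2.imwrite("pics/a_top_r.png",cv2.resize(im[200:260,275:415],None,fx=5,fy=5,interpolation=cv2.INTER_CUBIC))
```

```text
(no output)
```

View pics/a_top_g.png

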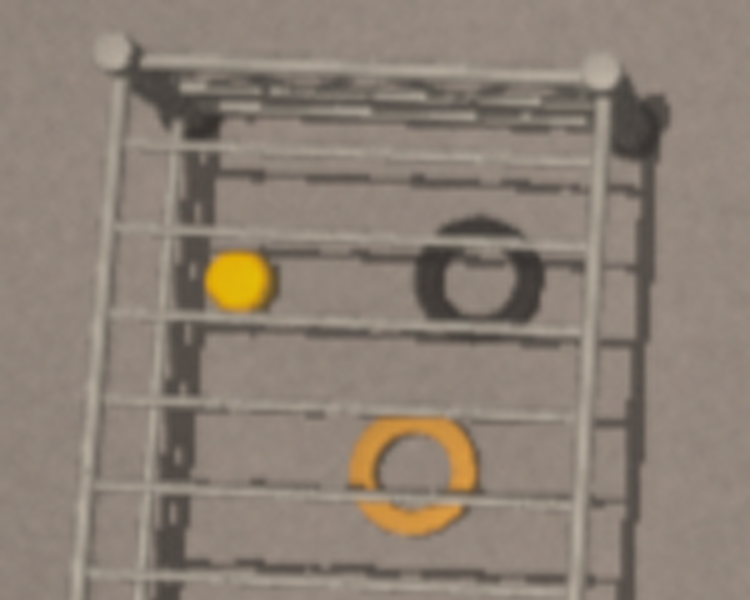

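View pics/a_top_r.png

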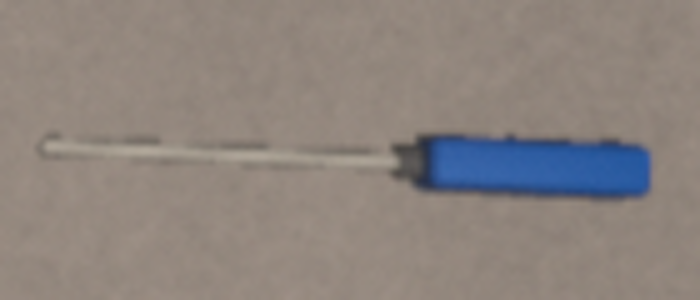

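Run:
```python
from h import *
np.set_printoptions(precision=4,suppress=True)
# rings via ellipse of edges at z=.012
def col(n,f):
    im=np.load(f"a_{n}.npz")["im"].astype(int); r,g,b=im[...,0],im[...,1],im[...,2]; return f(r,g,b)
O={}
for n,box in(("top",(125,185,195,240)),("side",(200,250,245,280))):
    m=col(n,lambda r,g,b:(r-b>45)&(g<r*0.85))
    M=np.zeros_like(m);M[box[2]:box[3],box[0]:box[1]]=m[box[2]:box[3],box[0]:box[1]]
    v,u=np.nonzero(M); P=atz(n,u,v,.012)[:,:2]
    c,rad=cv2.minEnclosingCircle(P.astype(np.float32)); print(n,"brass",len(u),c,rad,P.mean(0), (P.max(0)+P.min(0))/2)
for n,box in(("top",(150,185,160,190)),("side",(175,210,230,258))):
    m=col(n,lambda r,g,b:(r+g+b<170))
    M=np.zeros_like(m);M[box[2]:box[3],box[0]:box[1]]=m[box[2]:box[3],box[0]:box[1]]
    v,u=np.nonzero(M); P=atz(n,u,v,.012)[:,:2]
    c,rad=cv2.minEnclosingCircle(P.astype(np.float32)); print(n,"black",len(u),c,rad,P.mean(0))
# handle
for n in("top","side"):
    m=col(n,lambda r,g,b:(b-r>50)).astype(np.uint8)
    k,l,s,ce=cv2.connectedComponentsWithStats(m); i=1+np.argmax(s[1:,4]); v,u=np.nonzero(l==i)
    P=atz(n,u,v,.044)[:,:2].astype(np.float32); print(n,"handle",len(u),cv2.minAreaRect(P),cv2.minAreaRect(P)[0])
    D=np.load(f"a_{n}.npz")["d"]; Q=depthpts(n,u,v,D[v,u]); print(Q.min(0),Q.max(0),np.median(Q,0))
# prong end
print("prong top view",atz("top",[284.5,355],[229.2,231.8],.026))
# triangulate handle top-far corners, posts
# posts tops from top view z=.115
uv=np.array([[93.4,130.4],[190.2,134.2],[183.3,256],[82.5,252]])
print("posts",atz("top",uv[:,0],uv[:,1],.115))
```

```text
top brass 325 (0.52772057056427, 0.16130368411540985) 0.030570194125175476 [0.5276 0.1612] [0.5262 0.1604]
side brass 269 (0.5279580950737, 0.16470105946063995) 0.03551485762000084 [0.5277 0.1613] [0.5265 0.1652]
top black 13 (0.6264771223068237, 0.1285066157579422) 0.025973577052354813 [0.6266 0.1301]
side black 177 (0.6122933626174927, 0.13547076284885406) 0.03223050385713577 [0.6158 0.136 ]
top handle 437 ((0.4678446054458618, -0.3622868061065674), (0.0966702550649643, 0.022489145398139954), 86.8643569946289) (0.4678446054458618, -0.3622868061065674)
[ 0.4315 -0.4116  0.0391] [ 0.4804 -0.0625  1.0848] [ 0.4678 -0.3615  0.0447]
side handle 144 ((0.4659564197063446, -0.34600698947906494), (0.12216529995203018, 0.02806480973958969), 86.35143280029297) (0.4659564197063446, -0.34600698947906494)
[ 0.2533 -0.5053 -0.0024] [0.4964 0.9366 0.6704] [ 0.4665 -0.3509  0.042 ]
prong top view [[ 0.4831 -0.1439  0.026 ]
 [ 0.4729 -0.3047  0.026 ]]
posts [[0.7012 0.2653 0.115 ]
 [0.6875 0.0579 0.115 ]
 [0.4287 0.0752 0.115 ]
 [0.4426 0.2845 0.115 ]]
```

```bash
cat >> h.py <<'E'
def plan(target,yawx_deg=None):
    """remaining shift in tool axes to TCP target; yaw so tool x points along yawx (deg world), tool z down"""
    o=arm.observe(); Rm=R.from_rotvec(o["ee_rot"]).as_matrix()
    print("clk",round(o["clock"],2),"pos",o["position"].round(4),"F",o["force"].round(1),"w",round(o["width"]*.0918,4),"toolx az",np.degrees(np.arctan2(Rm[1,0],Rm[0,0])).round(2),"z",Rm[:,2].round(4))
    d=np.array(target)-o["position"]; print("shift tool axes now (mm)",(Rm.T@d*1000).round(1))
    if yawx_deg is not None:
        a=np.radians(yawx_deg);x=np.array([np.cos(a),np.sin(a),0]);z=np.array([0,0,-1.]);T=np.stack([x,np.cross(z,x),z],1)
        print("turn rotvec deg (tool)",np.degrees(R.from_matrix(Rm.T@T).as_rotvec()).round(2)," shift in final axes",(T.T@d*1000).round(1))
E
python3 - <<'E'
from h import *
for y in(86.5,-93.5): plan([.469,-.350,.12],y)
from h import K
print(arm.hold_point_z)
E
```

```text
clk 0.55 pos [ 0.1989 -0.5925  0.2267] F [ 0.7 -0.7 -0.4] w 0.0917 toolx az 18.55 z [ 0. -0. -1.]
shift tool axes now (mm) [ 333.3 -144.   106.7]
turn rotvec deg (tool) [  0.     0.   -67.95]  shift in final axes [258.6 254.8 106.7]
clk 0.55 pos [ 0.1989 -0.5925  0.2267] F [ 0.7 -0.7 -0.4] w 0.0917 toolx az 18.55 z [ 0. -0. -1.]
shift tool axes now (mm) [ 333.3 -144.   106.7]
turn rotvec deg (tool) [  0.    -0.   112.05]  shift in final axes [-258.6 -254.8  106.7]
0.0188
```

```bash
python3 -m pendant '[[[0,0,0.01],[0,0,-8.5],0.07],[[0,0,0.01],[0,0,-8.5],0.07],[[0,0,0.01],[0,0,-8.5],0.07],[[0,0,0.01],[0,0,-8.5],0.07],[[0,0,0],[0,0,-8.5],0.07],[[0,0,0],[0,0,-8.5],0.07],[[0,0,0],[0,0,-8.5],0.07],[[0,0,0],[0,0,-8.5],0.07]]'
python3 -m pendant '[[[0.026,0.026,0],[0,0,0],0.07],[[0.038,0.038,0],[0,0,0],0.07],[[0.038,0.038,0],[0,0,0],0.07],[[0.038,0.038,0],[0,0,0],0.07],[[0.038,0.038,0],[0,0,0],0.07],[[0.038,0.038,0],[0,0,0],0.07],[[0.026,0.026,0],[0,0,0],0.07],[[0.01,0.01,0],[0,0,0],0.07],[[0,0,0],[0,0,0],0.07]]'
python3 - <<'E'
from h import *
plan([.469,-.350,.12],86.5)
o=arm.observe(); im,d=arm.get_image("wrist"); cv2.imwrite("pics/b_wrist.png",im[:,:,::-1])
m=arm.look_for("wrist","hook_grip"); print(m)
im=im.astype(int); M=(im[...,2]-im[...,0]>50); v,u=np.nonzero(M); print(len(u))
P=depthpts("wrist",u,v,d[v,u],o); print("med",np.median(P,0).round(4),"max z",np.percentile(P[:,2],[50,95]))
k=P[:,2]>.036; r=cv2.minAreaRect(P[k,:2].astype(np.float32)); print(r)
E
```

```text
clock: 1.55
position: [0.1988, -0.5926, 0.1868]
ee_rot: [2.282, 2.159, -0.0]
force: [0.2, 0.2, -0.2]
width: 0.763
clock: 2.68
position: [0.4657, -0.3561, 0.1867]
ee_rot: [2.286, 2.155, -0.0]
force: [-0.3, 0.3, -1.4]
width: 0.763
clk 2.67 pos [ 0.4657 -0.3561  0.1867] F [-0.3  0.3 -1.4] w 0.0701 toolx az 86.61 z [-2.e-04 -2.e-04 -1.e+00]
shift tool axes now (mm) [ 6.3  3.  66.7]
turn rotvec deg (tool) [-0.01  0.01  0.11]  shift in final axes [ 6.3  3.  66.7]
[{'rect': [260.0, 116.5, 20.7, 233.0], 'conf': 0.6}]
2087
med [ 0.4698 -0.3578  0.0425] max z [0.04249757 0.04389441]
((0.47072938084602356, -0.34825313091278076), (0.1267090141773224, 0.023411227390170097), 86.10738372802734)
```

View pics/b_wrist.png

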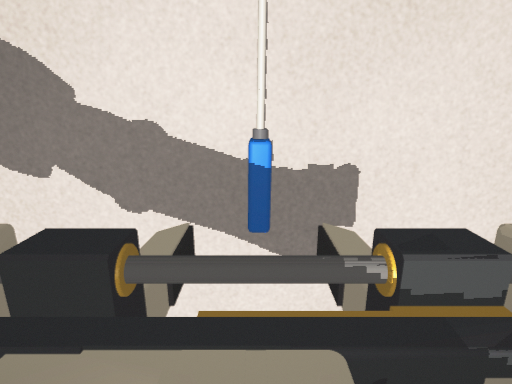

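The wrist view shows the handle at rows 138–232, column 260, and nearly upright. I'll refine its position from this view.

Run:
```python
from h import *
o=arm.observe()
P=atz("wrist",[261,259,262.5],[139,231.5,2],.044,o);print(P[:2].round(4),P[:2].mean(0).round(4),np.linalg.norm(P[0]-P[1]))
print(atz("wrist",[260,262.5],[125,2],.026,o).round(4))
# two-view triangulation of handle's front/back ends, top + wrist
for uvw,w in (((261,139),None),((259,231.5),None)):
    pass
im=np.load("a_top.npz")["im"].astype(int); M=((im[...,2]-im[...,0]>50)).astype(np.uint8)
k,l,s,c=cv2.connectedComponentsWithStats(M);i=1+np.argmax(s[1:,4]);v,u=np.nonzero(l==i);r=cv2.minAreaRect(np.stack([u,v],1).astype(np.float32));print(r)
for uw,vw,ut,vt in((261,139,358.5,231.7),(259,231.5,404.5,234)):
    a,b=ray("wrist",uw,vw,o);c,d=ray("top",ut,vt);print("tri",tri(a,b[0],c,d[0]).round(4))
```

```text
[[ 0.4729 -0.3141  0.044 ]
 [ 0.4651 -0.4114  0.044 ]] [ 0.469  -0.3627  0.044 ] 0.0976805454717689
[[ 0.4729 -0.3015  0.026 ]
 [ 0.4817 -0.1902  0.026 ]]
((382.5, 233.0), (10.0, 43.0), 90.0)
tri [ 0.4735 -0.3176  0.0057]
tri [ 0.4647 -0.4136  0.0384]
```

```bash
python3 -m pendant '[[[0,0,0.02],[0,0,1.1],0.07],[[0.0087,0.0038,0.03],[0,0,0],0.07],[[0,0,0.03],[0,0,0],0.07],[[0,0,0.03],[0,0,0],0.07],[[0,0,0.02],[0,0,0],0.07],[[0,0,0.01],[0,0,0],0.07],[[0,0,0],[0,0,0],0.07]]'
python3 - <<'E'
from h import *
plan([.4702,-.3477,.008],85.5)
o=arm.observe(); im,d=arm.get_image("wrist"); cv2.imwrite("pics/c_wrist.png",im[:,:,::-1])
E
```

```text
clock: 3.65
position: [0.4691, -0.3486, 0.0464]
ee_rot: [-2.309, -2.129, 0.001]
force: [0.9, 0.1, -0.3]
width: 0.759
clk 3.65 pos [ 0.4691 -0.3486  0.0464] F [ 0.9  0.1 -0.3] w 0.0697 toolx az 85.36 z [-1.1e-03  1.0e-04 -1.0e+00]
shift tool axes now (mm) [ 1.   1.1 38.4]
turn rotvec deg (tool) [-0.06 -0.   -0.14]  shift in final axes [ 1.   1.1 38.4]
```

View pics/c_wrist.png

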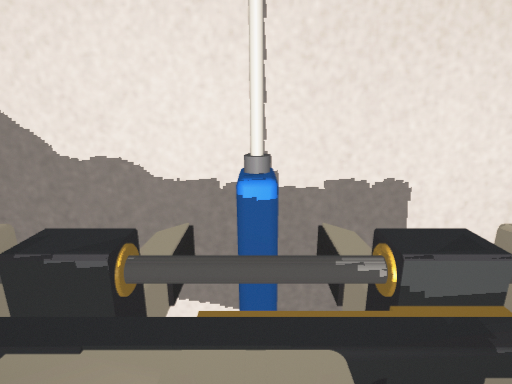

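The handle is centred between the fingers at column 258 and the rod runs straight up the picture. I'll descend and grip.

```bash
python3 -m pendant '[[[0.001,0.001,0.015],[0,0,0],0.07],[[0,0,0.015],[0,0,0],0.07],[[0,0,0.008],[0,0,0],0.07],[[0,0,0],[0,0,0],0.07],[[0,0,0],[0,0,0],0.02],[[0,0,0],[0,0,0],0.01],[[0,0,0],[0,0,0],0.01],[[0,0,0],[0,0,0],0.01],[[0,0,0],[0,0,0],0.01],[[0,0,0],[0,0,0],0.01]]' 55
python3 -c "
from h import *
plan([.4702,-.3477,.008],85.5)"
```

```text
clock: 4.95
position: [0.4711, -0.3469, 0.0088]
ee_rot: [2.308, 2.131, -0.0]
force: [-0.8, -0.1, 0.9]
width: 0.26
clk 4.95 pos [ 0.4711 -0.3469  0.0088] F [-0.8 -0.1  0.9] w 0.0239 toolx az 85.45 z [-0.e+00 -1.e-04 -1.e+00]
shift tool axes now (mm) [-0.9 -0.8  0.8]
turn rotvec deg (tool) [-0.    0.   -0.05]  shift in final axes [-0.9 -0.8  0.8]
```

Gripped at 23.9 mm. I'll lift 25 mm and check the rod.

```bash
python3 -m pendant '[[[0,0,-0.01],[0,0,0],0.01],[[0,0,-0.015],[0,0,0],0.01],[[0,0,0],[0,0,0],0.01],[[0,0,0],[0,0,0],0.01]]'
python3 - <<'E'
from h import *
plan([.47,-.35,.033],86)
for n in("top","side"):
    im,d=arm.get_image(n); cv2.imwrite(f"pics/d_{n}.png",im[:,:,::-1]); np.savez(f"d_{n}.npz",im=im,d=d)
o=arm.observe();im,d=arm.get_image("wrist"); cv2.imwrite("pics/d_wrist.png",im[:,:,::-1])
a=cv2.imread("pics/d_top.png")[190:290,240:440]; b=cv2.imread("pics/d_side.png")[130:215,245:345]
cv2.imwrite("pics/d_top_r.png",cv2.resize(a,None,fx=4,fy=4,interpolation=cv2.INTER_CUBIC))
cv2.imwrite("pics/d_side_r.png",cv2.resize(b,None,fx=7,fy=7,interpolation=cv2.INTER_CUBIC)[:600])
E
```

```text
clock: 5.45
position: [0.4711, -0.347, 0.034]
ee_rot: [2.308, 2.131, 0.0]
force: [0.0, -0.2, -1.0]
width: 0.259
clk 5.45 pos [ 0.4711 -0.347   0.034 ] F [ 0.  -0.2 -1. ] w 0.0238 toolx az 85.44 z [ 3.e-04 -3.e-04 -1.e+00]
shift tool axes now (mm) [-3.1 -0.9  1. ]
turn rotvec deg (tool) [ 0.02  0.02 -0.56]  shift in final axes [-3.1 -0.9  1. ]
```

View pics/d_top_r.png

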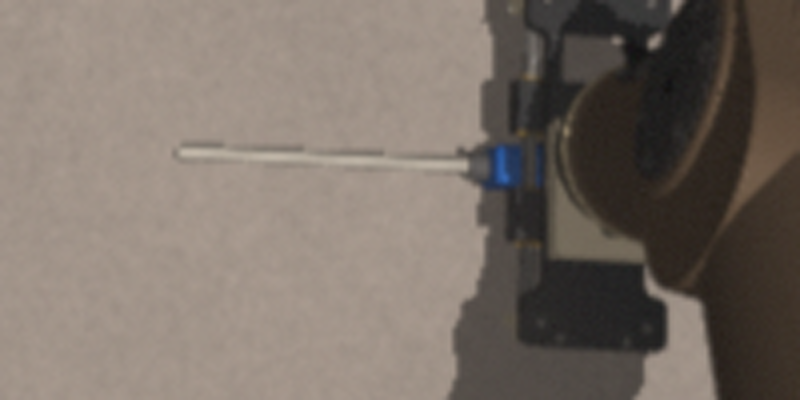

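View pics/d_side_r.png

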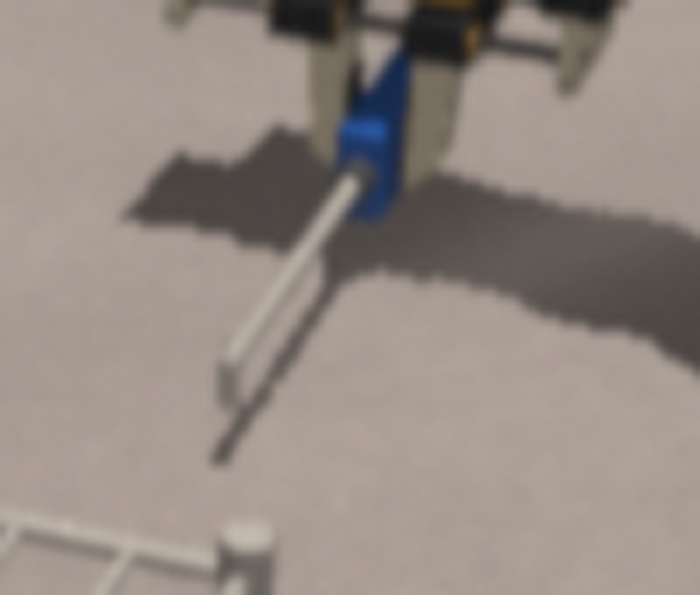

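View pics/d_wrist.png

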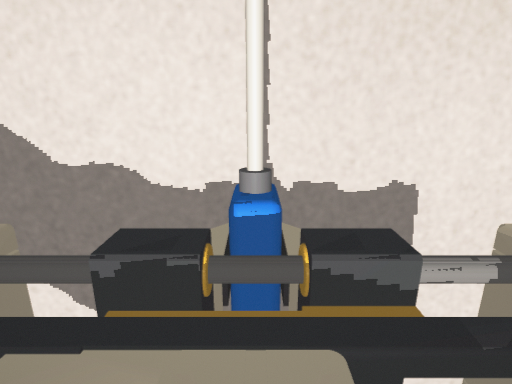

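Run:
```python
from h import *
a,b=ray("top",286.5,228.3)
for v in(180.7,182): 
    c,d=ray("side",277.9,v); print("tri",tri(a,b[0],c,d[0]).round(4))
print(atz("top",286.5,228.3,.051).round(4))
# expected prong if held as gripped : handle centre 15mm behind tcp
az=np.radians(85.45);x=np.array([np.cos(az),np.sin(az)])
p=np.array([.4711,-.347]); hg=np.array([.469,-.3627]); print("expected prong",hg+.22*x, "tcp->prong",(hg+.22*x-p)@x,(hg+.22*x-p)@np.array([x[1],-x[0]]))
# project hypothesised prong bottom/top into both cams
for z in(.026,.047,.051):
    P=[*(hg+.22*x),z]; print(z,proj("top",P).round(1),proj("side",P).round(1))
D=np.load("d_side.npz")["d"];print("rod z's (side)",end=" ")
for s in np.linspace(0.05,.95,8):
    u=277.9+s*(296.5-277.9);v=181.5+s*(155.5-181.5);uu,vv=int(round(u)),int(round(v));q=depthpts("side",[uu],[vv],[D[vv,uu]])[0];print(q.round(4))
D=np.load("d_top.npz")["d"];print("top")
for s in np.linspace(0.05,.95,8):
    u=286+s*(355-286);v=228.3+s*(231.2-228.3);uu,vv=int(round(u)),int(round(v));q=depthpts("top",[uu],[vv],[D[vv,uu]])[0];print(q.round(4))
```

```text
tri [ 0.4848 -0.1466  0.0481]
tri [ 0.4849 -0.1469  0.044 ]
[[ 0.4838 -0.1465  0.051 ]]
expected prong [ 0.48645239 -0.14339333] tcp->prong 0.2041828877905443 -0.0008479158882161614
0.026 [[284.2 227.7]] [[276.9 188.5]]
0.047 [[284.9 227.2]] [[277.4 181.6]]
0.051 [[285.1 227.1]] [[277.4 180.2]]
rod z's (side) [ 0.4831 -0.1473  0.0502]
[ 0.4829 -0.1692  0.0478]
[ 0.4789 -0.1871  0.0483]
[ 0.4788 -0.2104  0.0487]
[ 0.4768 -0.226   0.0504]
[ 0.4752 -0.2576  0.0477]
[ 0.4728 -0.272   0.0505]
[ 0.4704 -0.3035  0.0455]
top
[ 0.4843 -0.1522  0.05  ]
[ 0.4815 -0.1721  0.0511]
[ 0.4808 -0.1918  0.0544]
[ 0.4781 -0.2118  0.054 ]
[ 0.4777 -0.2324  0.0501]
[ 0.477  -0.2518  0.0541]
[ 0.4743 -0.272   0.0527]
[ 0.4738 -0.2922  0.0519]
```

The rod is held level. The prong is at about (0.485, −0.145) with its tip about 26 mm up. I'll go in under the guard, which takes +18.5 mm in tool y and +309 mm in tool x.

```bash
python3 -m pendant '[[[0.01,0.009,0],[0,0,0],0.01],[[0.025,0.0095,0],[0,0,0],0.01],[[0.04,0,0],[0,0,0],0.01],[[0.04,0,0],[0,0,0],0.01],[[0.04,0,0],[0,0,0],0.01],[[0.04,0,0],[0,0,0],0.01],[[0.04,0,0],[0,0,0],0.01],[[0.035,0,0],[0,0,0],0.01],[[0.02,0,0],[0,0,0],0.01],[[0,0,0],[0,0,0],0.01]]'
python3 -m pendant '[[[0.01,0,0],[0,0,0],0.01],[[0.009,0,0],[0,0,0],0.01],[[0,0,0],[0,0,0],0.01],[[0,0,0],[0,0,0],0.01]]'
python3 - <<'E'
from h import *
plan([.5143,-.040,.034],85.45)
for n in("top","side"):
    im,d=arm.get_image(n); np.savez(f"e_{n}.npz",im=im,d=d);cv2.imwrite(f"pics/e_{n}.png",im[:,:,::-1])
    a=im[:,:,::-1]; a=a[120:240,70:230] if n=="top" else a[200:320,140:300]
    cv2.imwrite(f"pics/e_{n}_z.png",cv2.resize(np.ascontiguousarray(a),None,fx=5,fy=5,interpolation=cv2.INTER_CUBIC))
E
```

```text
clock: 6.85
position: [0.5131, -0.0562, 0.0338]
ee_rot: [-2.303, -2.136, -0.002]
force: [-0.6, -0.6, -2.2]
width: 0.259
clock: 7.35
position: [0.514, -0.0408, 0.0337]
ee_rot: [2.308, 2.131, -0.0]
force: [-0.4, 0.3, -2.3]
width: 0.259
clk 7.35 pos [ 0.514  -0.0408  0.0337] F [-0.4  0.3 -2.3] w 0.0237 toolx az 85.42 z [-2.e-04 -3.e-04 -1.e+00]
shift tool axes now (mm) [ 0.8  0.2 -0.3]
turn rotvec deg (tool) [-0.01  0.02 -0.03]  shift in final axes [ 0.8  0.2 -0.3]
```

View pics/e_top_z.png

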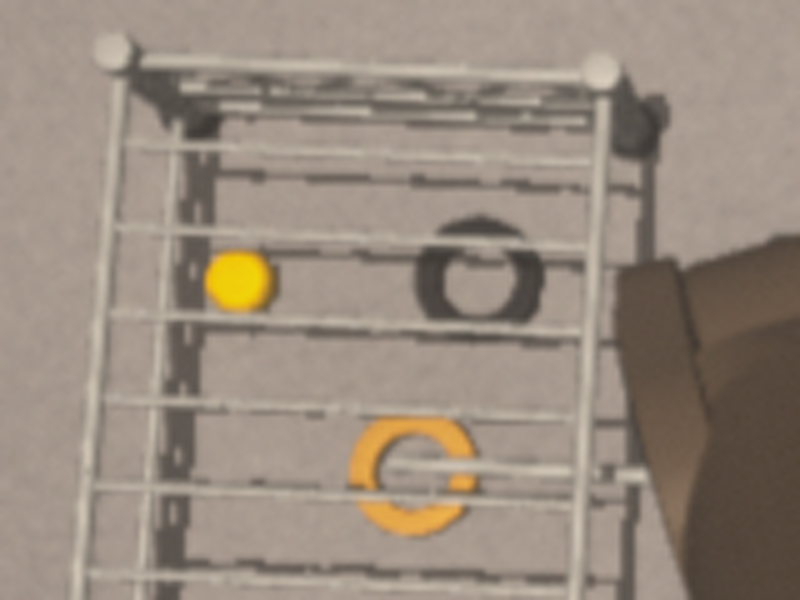

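View pics/e_side_z.png

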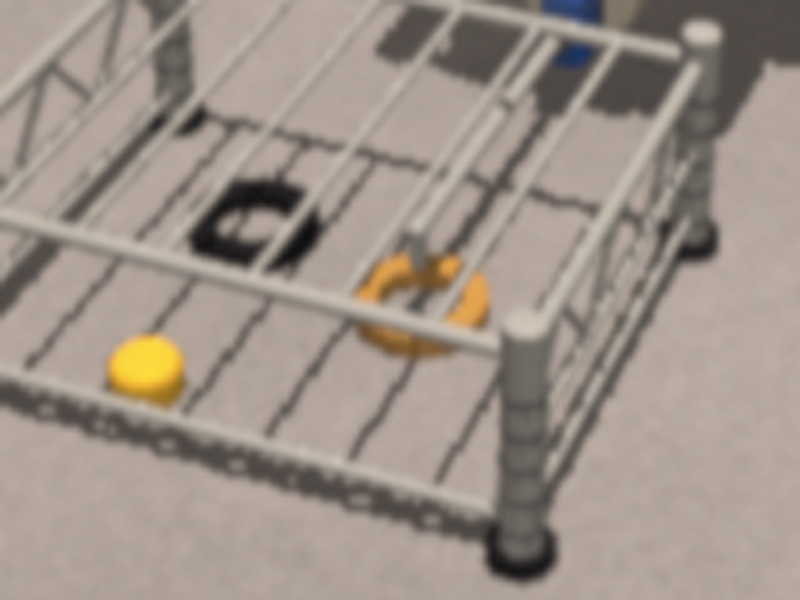

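Run:
```python
from h import *
print("prong",atz("top",148.6,213,.051), "ring",atz("top",152.8,214.8,.012))
print("side: prong bottom",atz("side",223.6,253,.026),"hole",proj("side",[.5277,.1612,.012]))
for z in(.026,.051): print(proj("top",[.5277,.1612,z]),proj("side",[.5277,.1612,z]))
```

```text
prong [[0.52618649 0.16098644 0.051     ]] ring [[0.5253044  0.15967551 0.012     ]]
side: prong bottom [[0.52919923 0.15950187 0.026     ]] hole [[224.02879746 258.76887777]]
[[150.8660605 213.2773479]] [[223.999668  253.6050331]]
[[148.50395562 212.32902961]] [[223.94664103 244.20482561]]
```

Both views put the prong within about 3 mm of the ring's centre. I'll lower it 23 mm, leaving it about 2 mm off the bench.

```bash
python3 -m pendant '[[[0,0,0.006],[0,0,0],0.01],[[0,0,0.008],[0,0,0],0.01],[[0,0,0.006],[0,0,0],0.01],[[0,0,0.003],[0,0,0],0.01],[[0,0,0],[0,0,0],0.01],[[0,0,0],[0,0,0],0.01]]'
python3 - <<'E'
from h import *
plan([.5143,-.040,.011],85.45)
for n in("top","side"):
    im,d=arm.get_image(n); np.savez(f"f_{n}.npz",im=im,d=d)
    a=im[:,:,::-1]; a=a[120:240,70:230] if n=="top" else a[200:320,140:300]
    cv2.imwrite(f"pics/f_{n}_z.png",cv2.resize(np.ascontiguousarray(a),None,fx=5,fy=5,interpolation=cv2.INTER_CUBIC))
E
```

```text
clock: 8.2
position: [0.5142, -0.0403, 0.0108]
ee_rot: [2.308, 2.131, 0.0]
force: [-0.6, -0.4, -1.6]
width: 0.253
clk 8.2 pos [ 0.5142 -0.0403  0.0108] F [-0.6 -0.4 -1.6] w 0.0232 toolx az 85.45 z [ 2.e-04 -1.e-04 -1.e+00]
shift tool axes now (mm) [ 0.3  0.1 -0.2]
turn rotvec deg (tool) [ 0.01  0.   -0.  ]  shift in final axes [ 0.3  0.1 -0.2]
```

View pics/f_top_z.png

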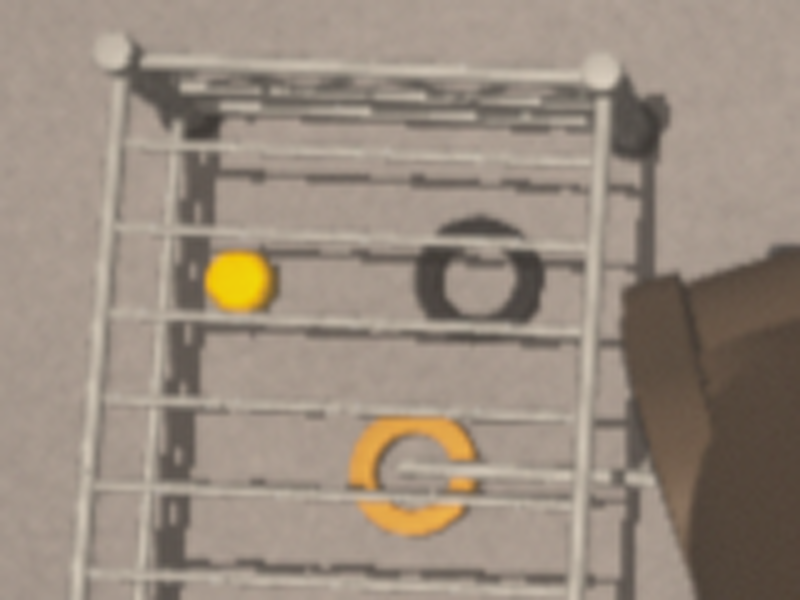

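View pics/f_side_z.png

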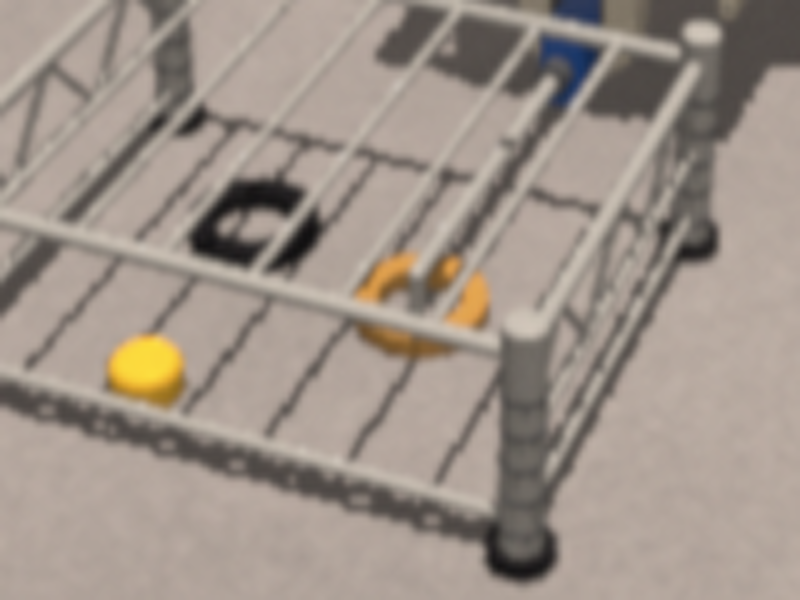

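The prong is in the hole, at (415,285) in the side crop, and neither ring has moved. Now I'll pull straight out.

```bash
python3 -m pendant '[[[-0.005,0,0],[0,0,0],0.01],[[-0.006,0,0],[0,0,0],0.01],[[-0.01,0,0],[0,0,0],0.01],[[-0.015,0,0],[0,0,0],0.01],[[-0.015,0,0],[0,0,0],0.01],[[-0.015,0,0],[0,0,0],0.01],[[-0.015,0,0],[0,0,0],0.01],[[-0.01,0,0],[0,0,0],0.01],[[-0.005,0,0],[0,0,0],0.01],[[0,0,0],[0,0,0],0.01]]'
python3 - <<'E'
from h import *
plan([.5143,-.040-.215,.011],85.45)
for n in("top","side"):
    im,d=arm.get_image(n)
    a=im[:,:,::-1]; a=a[140:260,130:290] if n=="top" else a[180:300,180:340]
    cv2.imwrite(f"pics/g_{n}_z.png",cv2.resize(np.ascontiguousarray(a),None,fx=5,fy=5,interpolation=cv2.INTER_CUBIC))
E
```

```text
clock: 9.55
position: [0.5064, -0.1364, 0.0107]
ee_rot: [2.308, 2.131, -0.0]
force: [0.6, 0.0, -2.5]
width: 0.256
clk 9.55 pos [ 0.5064 -0.1364  0.0107] F [ 0.6  0.  -2.5] w 0.0235 toolx az 85.42 z [-1.e-04 -2.e-04 -1.e+00]
shift tool axes now (mm) [-117.6   17.4   -0.3]
turn rotvec deg (tool) [-0.    0.01 -0.03]  shift in final axes [-117.6   17.3   -0.3]
```

View pics/g_top_z.png

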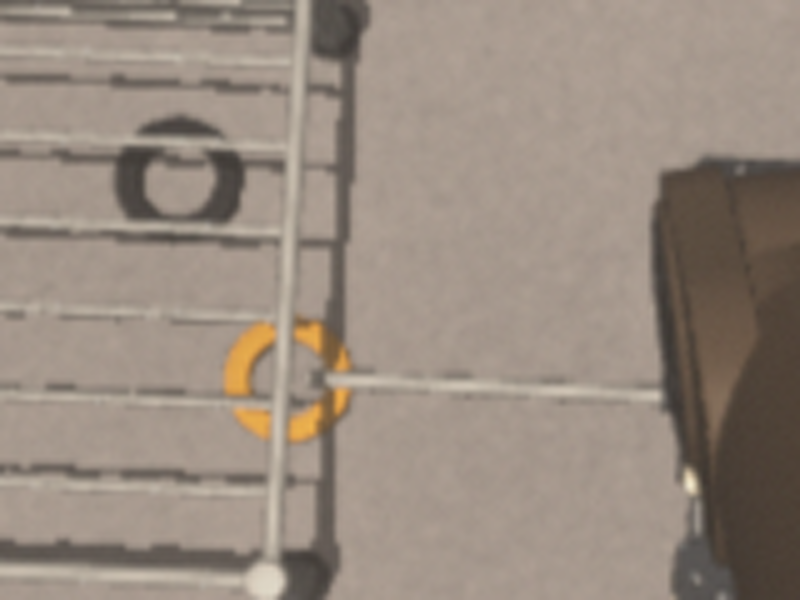

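View pics/g_side_z.png

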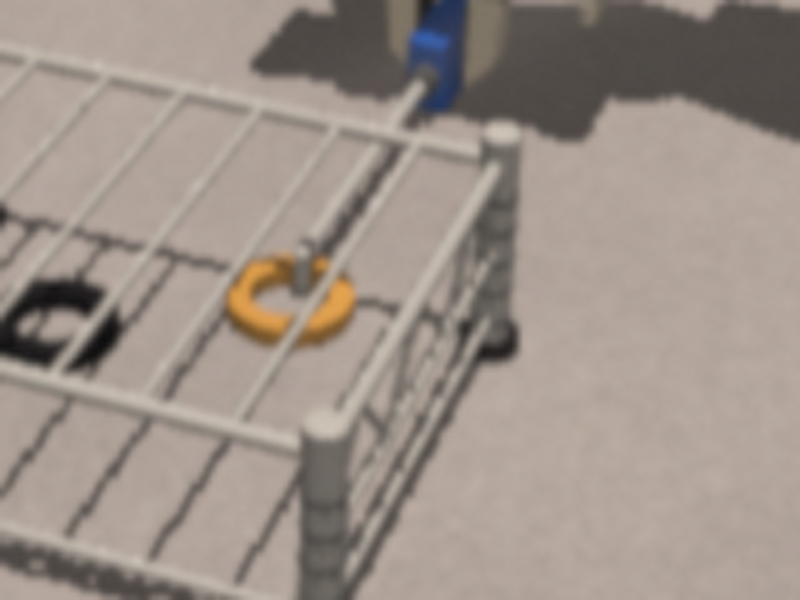

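The ring is being towed, now at (288,380) in the top crop, and the black ring is still in place. I'll pull another 115 mm.

```bash
python3 -m pendant '[[[-0.005,0,0],[0,0,0],0.01],[[-0.01,0,0],[0,0,0],0.01],[[-0.015,0,0],[0,0,0],0.01],[[-0.015,0,0],[0,0,0],0.01],[[-0.015,0,0],[0,0,0],0.01],[[-0.015,0,0],[0,0,0],0.01],[[-0.015,0,0],[0,0,0],0.01],[[-0.012,0,0],[0,0,0],0.01],[[-0.008,0,0],[0,0,0],0.01],[[-0.005,0,0],[0,0,0],0.01]]'
python3 -m pendant '[[[0,0,0],[0,0,0],0.01],[[0,0,0],[0,0,0],0.01],[[0,0,0],[0,0,0],0.01]]'
python3 - <<'E'
from h import *
plan([.4702,-.3977,.009],85.45)
for n in("top","side"):
    im,d=arm.get_image(n); np.savez(f"i_{n}.npz",im=im,d=d)
    b=im.astype(int); M=((b[...,0]-b[...,2]>45)&(b[...,1]<b[...,0]*.85)).astype(np.uint8)
    box=(190,330,180,260) if n=="top" else (200,320,170,290)
    Z=np.zeros_like(M);Z[box[2]:box[3],box[0]:box[1]]=M[box[2]:box[3],box[0]:box[1]]
    v,u=np.nonzero(Z);P=atz(n,u,v,.012)[:,:2];c,r=cv2.minEnclosingCircle(P.astype(np.float32));print(n,len(u),c,r)
    q=np.array(c)-[.558,.0665]; t=np.array([.0667,.9978]); print("guard y",q@t)
    a=im[:,:,::-1]; a=a[140:260,190:350] if n=="top" else a[150:270,190:350]
    cv2.imwrite(f"pics/i_{n}_z.png",cv2.resize(np.ascontiguousarray(a),None,fx=5,fy=5,interpolation=cv2.INTER_CUBIC))
E
```

```text
clock: 10.9
position: [0.4973, -0.251, 0.0107]
ee_rot: [-2.308, -2.131, -0.0]
force: [1.1, 0.8, -1.5]
width: 0.259
clock: 11.28
position: [0.4974, -0.2504, 0.0108]
ee_rot: [2.307, 2.132, 0.0]
force: [0.2, -0.5, -1.3]
width: 0.261
clk 11.28 pos [ 0.4974 -0.2504  0.0108] F [ 0.2 -0.5 -1.3] w 0.024 toolx az 85.48 z [ 0. -0. -1.]
shift tool axes now (mm) [-149.   -15.5    1.8]
turn rotvec deg (tool) [0.   0.   0.03]  shift in final axes [-149.   -15.5    1.8]
top 366 (0.5134547352790833, -0.03416713327169418) 0.030850594863295555
guard y -0.10341683473538162
side 210 (0.5161790251731873, -0.025503920391201973) 0.035740192979574203
guard y -0.09459097078728974
```

View pics/i_top_z.png

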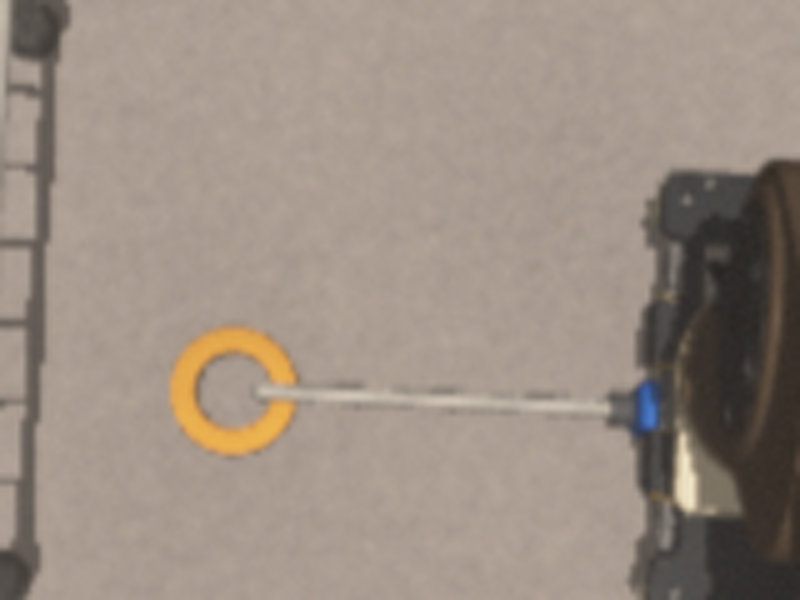

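View pics/i_side_z.png

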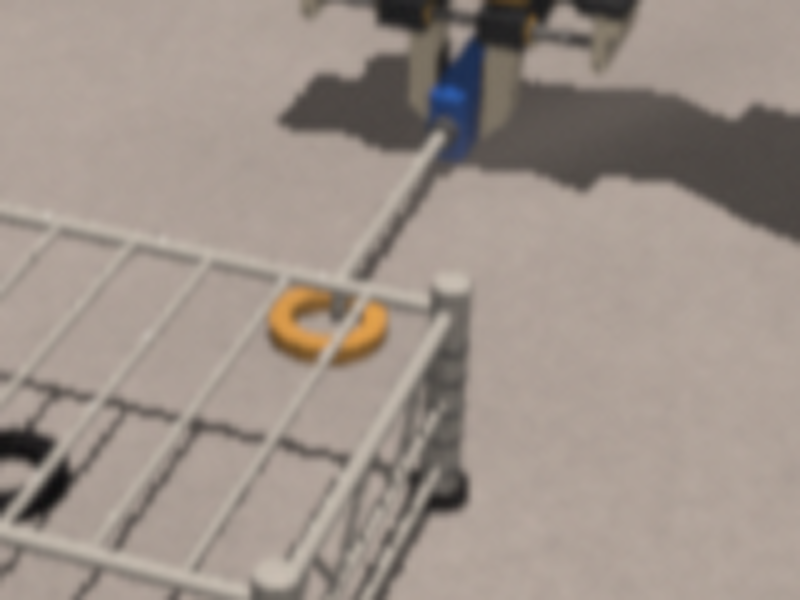

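The top view measures the brass ring at guard y of about −0.10, with the prong still in the hole. I'll ease the prong forward 6 mm to unload it, lift 26 mm, and back off 90 mm.

```bash
python3 -m pendant '[[[0.006,0,0],[0,0,0],0.01],[[0,0,0],[0,0,0],0.01],[[0,0,-0.006],[0,0,0],0.01],[[0,0,-0.01],[0,0,0],0.01],[[0,0,-0.01],[0,0,0],0.01],[[0,0,0],[0,0,0],0.01],[[0,0,0],[0,0,0],0.01]]'
python3 -m pendant '[[[-0.01,0,0],[0,0,0],0.01],[[-0.02,0,0],[0,0,0],0.01],[[-0.025,0,0],[0,0,0],0.01],[[-0.02,0,0],[0,0,0],0.01],[[-0.015,0,0],[0,0,0],0.01],[[0,0,0],[0,0,0],0.01]]'
python3 -m pendant '[[[0,0,0.01],[0,0,0],0.01],[[0,0,0.01],[0,0,0],0.01],[[0,0,0.005],[0,0,0],0.01],[[0,0,0.002],[0,0,0],0.01],[[0,0,0],[0,0,0],0.01],[[0,0,0],[0,0,0],0.01]]'
python3 - <<'E'
from h import *
plan([.4702,-.3477,.009],85.45)
for n in("top","side"):
    im,d=arm.get_image(n); np.savez(f"j_{n}.npz",im=im,d=d)
    a=im[:,:,::-1]; a=a[140:260,210:370] if n=="top" else a[120:240,190:350]
    cv2.imwrite(f"pics/j_{n}_z.png",cv2.resize(np.ascontiguousarray(a),None,fx=5,fy=5,interpolation=cv2.INTER_CUBIC))
E
```

```text
clock: 12.25
position: [0.4977, -0.2448, 0.0368]
ee_rot: [2.308, 2.131, -0.0]
force: [-0.4, 0.4, -0.8]
width: 0.262
clock: 13.0
position: [0.4901, -0.336, 0.0365]
ee_rot: [2.31, 2.129, -0.001]
force: [-0.5, 1.6, -1.2]
width: 0.26
clock: 13.75
position: [0.4909, -0.3345, 0.01]
ee_rot: [2.308, 2.131, 0.0]
force: [0.4, -0.4, -1.8]
width: 0.258
clk 13.75 pos [ 0.4909 -0.3345  0.01  ] F [ 0.4 -0.4 -1.8] w 0.0237 toolx az 85.45 z [ 4.e-04 -3.e-04 -1.e+00]
shift tool axes now (mm) [-14.8 -19.5   1. ]
turn rotvec deg (tool) [ 0.02  0.01 -0.  ]  shift in final axes [-14.8 -19.5   1. ]
```

View pics/j_top_z.png

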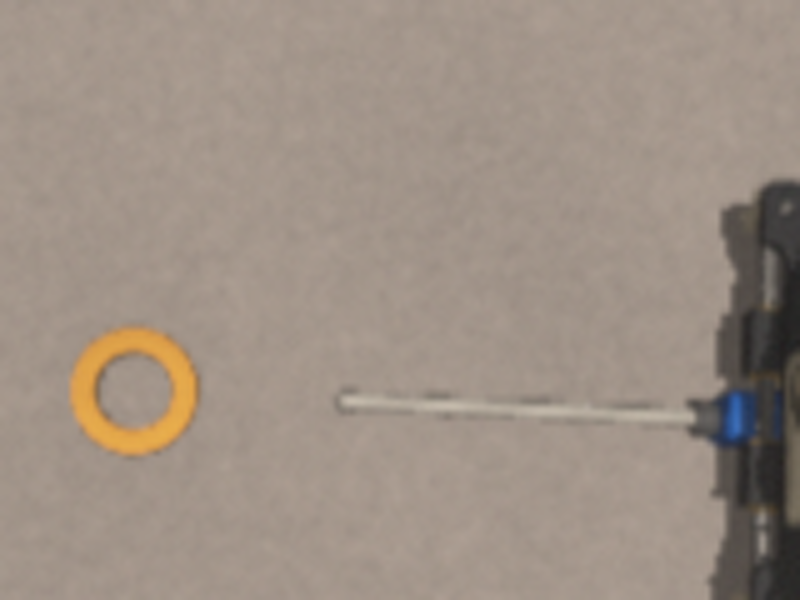

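View pics/j_side_z.png

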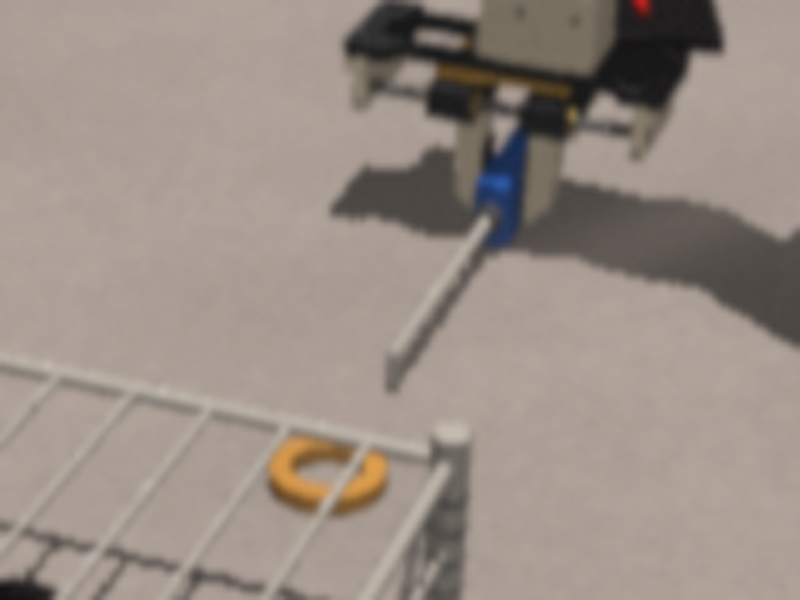

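The ring lies flat at (134,391) in the top crop and the prong, at (345,402), is well clear of it. I'll lower the last 1 mm, release, and retreat upwards.

```bash
python3 -m pendant '[[[0,0,0.0012],[0,0,0],0.01],[[0,0,0],[0,0,0],0.01],[[0,0,0],[0,0,0],0.03],[[0,0,0],[0,0,0],0.07],[[0,0,0],[0,0,0],0.07],[[0,0,0],[0,0,0],0.07],[[0,0,0],[0,0,0],0.07]]'
python3 -m pendant '[[[0,0,-0.01],[0,0,0],0.07],[[0,0,-0.03],[0,0,0],0.07],[[0,0,-0.04],[0,0,0],0.07],[[0,0,-0.04],[0,0,0],0.07],[[0,0,-0.02],[0,0,0],0.07],[[0,0,0],[0,0,0],0.07]]'
python3 - <<'E'
from h import *
plan([.4702,-.3477,.009],85.45)
o=arm.observe(); im,d=arm.get_image("wrist"); cv2.imwrite("pics/k_wrist.png",im[:,:,::-1])
b=im.astype(int); v,u=np.nonzero(b[...,2]-b[...,0]>50); P=depthpts("wrist",u,v,d[v,u],o); print("handle top z",np.percentile(P[:,2],[5,50,95]).round(4), P.min(0),P.max(0))
for n in("top","side"):
    im,d=arm.get_image(n); np.savez(f"k_{n}.npz",im=im,d=d); cv2.imwrite(f"pics/k_{n}.png",im[:,:,::-1])
    b=im.astype(int); M=((b[...,0]-b[...,2]>45)&(b[...,1]<b[...,0]*.85)).astype(np.uint8)
    box=(190,330,180,260) if n=="top" else (200,320,170,290)
    Z=np.zeros_like(M);Z[box[2]:box[3],box[0]:box[1]]=M[box[2]:box[3],box[0]:box[1]]
    v,u=np.nonzero(Z);P=atz(n,u,v,.012)[:,:2];c,r=cv2.minEnclosingCircle(P.astype(np.float32));print(n,len(u),c,r, "z",np.median(depthpts(n,u,v,d[v,u])[:,2]))
    m=arm.masks_of(n,"black_ring_centre")
    for q in m[:1]: print("black",q["conf"],q["rect"])
print("prong now",atz("top",280,220.4,.026))
E
```

```text
clock: 14.72
position: [0.4906, -0.3344, 0.0085]
ee_rot: [2.308, 2.131, -0.0]
force: [0.3, -1.0, -0.2]
width: 0.714
clock: 15.48
position: [0.4917, -0.3349, 0.1508]
ee_rot: [2.305, 2.129, 0.002]
force: [0.1, 0.2, 0.7]
width: 0.76
clk 15.47 pos [ 0.4917 -0.3349  0.1508] F [0.1 0.2 0.7] w 0.0698 toolx az 85.44 z [ 0.0033 -0.0021 -1.    ]
shift tool axes now (mm) [-14.2 -20.9 141.8]
turn rotvec deg (tool) [ 0.2   0.11 -0.01]  shift in final axes [-14.4 -20.4 141.8]
handle top z [0.0393 0.0424 0.0438] [ 0.47547343 -0.39878065  0.00838894] [ 0.50458325 -0.26335614  0.30741219]
top 381 (0.5136008858680725, -0.03409532830119133) 0.03073248825967312 z 0.012654172803567176
black 0.57 [164.9, 174.4, 24.5, 21.5]
side 222 (0.5161790251731873, -0.025503920391201973) 0.035740192979574203 z 0.010509403541611007
black 0.51 [192.9, 245.4, 26.7, 20.8]
prong now [[ 0.50348816 -0.13429353  0.026     ]]
```

View pics/k_top.png

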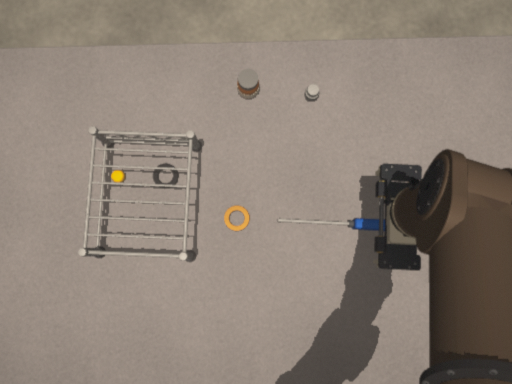

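View pics/k_wrist.png

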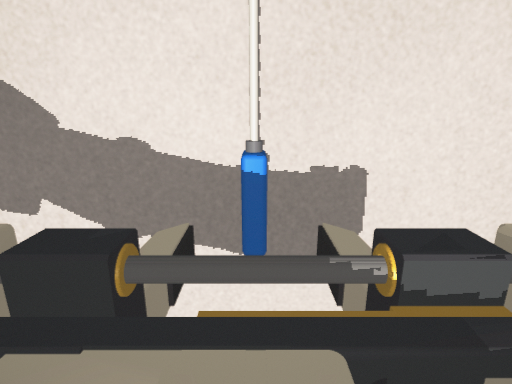

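View pics/k_side.png

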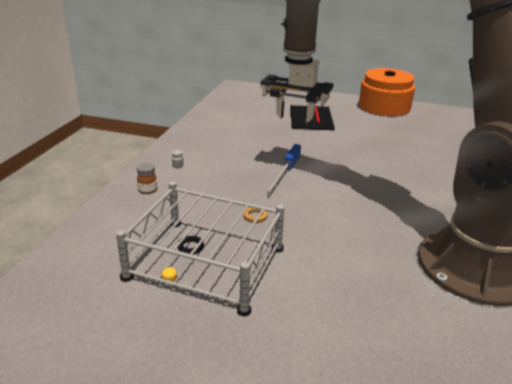

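The ring is at (237,218), the rod lies flat with its prong at (280,220), the black ring is unchanged at (166,175), and the gripper is free above. I'm handing in the job.

```bash
python3 -c "
from cell import arm
print(arm.sign_off())"
```

```text
the job is handed in; nothing more can be done
None
```

The brass ring is out in front of the guard, the rod is lying flat on the bench, and I handed the job in at about 16 s. I gripped the rod's handle, reached in through the open front and lowered the prong into the ring's hole. I then pulled the ring straight out, lifted the prong clear, backed off 90 mm and put the rod down.

The last checks before hand-in showed:
- **Brass ring:** flat, top about 11–13 mm above the bench. Its centre is about 103 mm in front of the guard by the top camera and 95 mm by the side camera. The side view was partly blocked by a wire, so I trust the top view. Both are past the required 80 mm (5 cm plus the ring's radius).
- **Rod:** flat, handle top at about 43 mm. The prong is about 100 mm short of the ring's centre, and the handle is over 0.4 m in front of the guard.
- **Black ring:** its position in the pictures matches the start to within about a pixel.
- **Gripper:** open and about 15 cm up, touching nothing.

One early measurement disagreed: a two-camera height for the handle's front end came out at 6 mm. I ignored it, because depth readings gave the handle top as 43–44 mm and the grip confirmed the position.

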